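# Fit a tube block to the shaker's tapered dovetail way

## Task

Fit the aluminium tube block with the steel dovetail foot (red stripe on top at its narrow end) to the blue shaker: stand it on the deck in front of the two jaws, slide its narrow end in between them, and push it on firmly, with about 15 N and never forcing it with 25 N or more, until it wedges tight in the tapered way and stays gripped by it, then let go. The dark jaw has just been set anew with the hex key, so feel for where the block tightens rather than going by eye; do not disturb the other things on the bench and the deck, and do not tip the block over.

Things in the scene. Friction and masses are not known exactly. Their poses are not given: they have to be found in the camera images.
- block: Tube block to be fitted: bright aluminium, 100 long (x) by 44 wide (y), on a steel dovetail foot. Blue caps and one red stripe on top, the stripe at the foot's narrow end, which goes in first. Origin: centre of underside; +x to the striped end, z up. Foot z 0 to 17, ends flush with the block's; plain sides and ends z 17 to 62, for gripping (44 wide) or pushing; caps to z 68. 0.45 to 0.7 kg.
- nose (a point): Bottom edge of the block's narrow end, x = +50, y = 0, z = 0 of the block, axes as the block's. Sole of the foot in plan: the -y side is straight at y = -28; the +y side tapers 4 degrees, from y = +31.5 at the wide end (x = -50) to +24.5 here. Both flanks lean inwards 30 degrees from the vertical going up.
- shaker: Blue laboratory shaker, fixed, at rest: body 280 by 250, square deck 260 by 260 with its top 115 above the bench. Origin: on the bench below the middle of the deck; +x points away from the front panel (display, knob), z up. The deck is bare from its front edge (x = -130) to the jaws (x 0 to 110), which are 15 high and reach out to y = -57 and +55; a lug strip, 14 high, stands outside the dark jaw (y -64 to -72).
- way (a point): Deck top (z = 115 of the shaker) at half the jaws' length (x = 55 of the shaker), axes as the shaker's; +x: sliding in. When fitted the block's axes are parallel to these. The block wedges with its origin between x = -25 and +27 and y = -2 and +2 of this point, as the dark jaw is set; no end stop. Before that 1 to 3 N slide it; then resistance climbs 8 to 20 N per mm.
- dark_jaw (a point): Nominal place, on the deck top at half its length, of the foot of the inner face of the dark steel jaw (y = -28 of the way): 110 long, straight along the way's x, leaning over inwards by 30 degrees like the foot's flank. The jaw is fixed, but has been set up to 1.7 mm in or out of this nominal place, differently at each start.
- brass_jaw: Brass jaw on the +y side of the way, fixed to the shaker, 110 long, 15 high, with the foot's 4 degree taper (the way narrows towards +x). Origin: on the deck top at half its length, on the way's middle line (y = 0); its inner face stands there at y = +28 at the foot. A block pushed on with 10 to 20 N stays gripped by itself; this jaw then bears 1 to 1.5 times the push.
- plain_block: Black block with yellow caps and a flat foot, 100 by 60 by 64: does not fit the way, to be left alone. Origin: centre of underside.
- hex_key: Dark steel hex key lying on the deck outside the dark jaw, 90 by 22 by 5. Origin: middle of its long arm, on the deck.
- beaker: Glass beaker, 70 diameter, 90 high, standing on the white hotplate. Origin: centre of underside.
- amber_big: Large amber bottle, 84 diameter, 190 high. Origin: centre of underside.
- amber_small: Small amber bottle, 64 diameter, 150 high. Origin: centre of underside.
- white_bottle: White bottle with red cap, 60 diameter, 140 high. Origin: centre of underside.
- flask: Glass volumetric flask, 82 diameter, 205 high. Origin: centre of underside.

How it is judged:
By the outcome, as a careful person would: the job done as asked, in the order asked, and still so for the second after the job is handed in, with the robot touching nothing.
It also fails if it takes over 61 s, if anything falls off the work surface, if the arm or the gripper's body presses on something with over 40 N, if the wrist force passes 120 N, or if a joint passes its speed limit or range.

## Robot

A 6-joint arm with a two-finger parallel gripper is mounted at the origin on the work surface. World frame = base frame: x ahead of the robot, y to its left, z up, the work surface at z = 0. Lengths are in mm, angles in rad, forces in N, time in s.
With the tool pointing down it reaches from about 325 to 775 mm from the base axis. Payload 5.5 kg.
Tool frame: the origin (TCP) lies on the mounting face of the last link; the fingertips stand 182 mm ahead of it and the grasp point (between the pads) lies 163 mm ahead of it; z points along the fingers, y is the line along which they close (so a half turn about z gives the same grasp; the last joint's range is limited). The gripper opens to 88 mm and grips with 3 to 60 N. Pads are 20 mm wide; open, the fingers measure 115 mm over their backs; the gripper's body (75 mm by 178 mm) begins 61 mm behind the grasp point.
Start: joints at [-0.057, 0.091, 1.231, -0, 1.82, -0.057], TCP at [600.015, -0.003, 404.631] pointing down, gripper open.
Joint ranges: [-2.87, 2.87], [-0.86, 2.18], [0.17, 2.46], [-1.51, 4.65], [0.06, 2.69], [-2.65, 2.65]. Speed limits (rad/s): [2.57, 2.57, 3.01, 3.14, 3.14, 3.14].

## Interface

Orientations are given as [roll, pitch, yaw] about the fixed x, y, z axes, in that order (R = Rz(yaw) Ry(pitch) Rx(roll)).
In Python, from plant import status, eyes, r gives the robot as it stands.
- The arm moves only by the tool play_rows, never from a script. Its argument "series" is a list of rows, each an object with "fingers": the finger opening in mm, from 0 to 87.8; "xyz": the shift along the world's x, y, z in units of 300 mm (1.0 is 300 mm), a list of three; "twist": the turn, a rotation vector about the world's x, y, z in units of 360 degrees (1.0 is 360 degrees), a list of three. In form: [{"fingers": fingers, "xyz": [dx, dy, dz], "twist": [wx, wy, wz]}, ...]. A call has 1 to 12 rows; each row is the pose to reach, as a shift and turn from the pose commanded when the call began, turning the shorter way round; what a row does not reach only later rows make up. A row lasts 1/8 s, in which the tool goes at most 62.5 mm and 10.7 degrees, less where a joint would pass 70% of its speed; a pose out of reach is approached as far as the arm can. A call with a number of a shift or a turn outside -1 to 1 is refused whole. A call with a gripper value outside its range is refused whole. The fingers move at their own pace and stop on an object; "force" is the grip in N (left out, the last holds). Time passes only in rows, so rows that repeat a pose let the fingers close. It gives the time, the measured TCP pose, the force, the opening and the grip force at its end, in the units of the state.
- status.sense(): the state, without advancing time (a new reading comes with each control period).
- eyes.snapshot(name): name is "scene" or "side" or "wrist"; returns a dict with "color" (480x640x3 uint8, red, green, blue), "K" (3x3 intrinsics, pixels), "k1" (the pictures are not rectified: a ray, as slopes to the right and down, at radius r is drawn at 1 + k1 r^2 times it, then the intrinsics apply), "eye" and "rotation" of the camera in the world. Camera axes: x right, y down, z forward; pixel columns grow to the right and rows downward; lengths in mm; the calibration is good to about 2 mm. A picture is of the moment at which its call begins. There is no depth.
- r.close_job(): hands the job in; it is judged then, once.
The state is a dict: "clock": time; "q": joint angles; "qd": joint speeds; "joint_efforts": joint torques, N m; "eef_pos": TCP position; "orientation": TCP orientation; "contact_force": force on the tool from outside, world axes, zero at the start; "ft_torque": the same for the moment, N m; "finger_gap": finger opening in mm; "finger_force": force on a finger pad.
Only numpy, scipy, OpenCV 4.12 (cv2) and the standard library are available. Lean on these libraries where they do the work, as an engineer would, in place of code of your own. Each camera call takes 0.05 s, during which the arm holds its last target. There are 200 camera calls.

## Working session

There is one attempt and no reset: what is moved stays moved. The work goes in short steps, Python scripts to look and compute and a tool call to move; the robot and the scene stay as the last step left them, time stands still between calls to the robot, and variables do not carry over. Pictures are saved under pics/ and viewed, at most 10 in all, crops included, and the job is handed in when it is done.

Besides the shell and the picture viewer there is one more tool, called after ">>>" by a JSON object that holds its "name" and its "arguments". play_rows: Moves the arm, as the interface text tells. Shifts and turns lie within -1 to 1; 1 stands for 300 mm of shift or 360 degrees of turn. Its arguments: {"type":"object","properties":{"series":{"type":"array"},"force":{"type":"number"}},"required":["series"]}

```bash
mkdir -p pics; cat > h.py <<'E'
import numpy as np, cv2
from plant import status, eyes, r
def snap(n,f):
    s=eyes.snapshot(n); cv2.imwrite('pics/'+f,s['color'][:,:,::-1]); np.savez('pics/'+f[:-4]+'.npz',**s); return s
def load(f): return dict(np.load('pics/'+f+'.npz'))
def ray(s,uv):
    uv=np.atleast_2d(np.float64(uv))
    p=cv2.undistortPoints(uv.reshape(-1,1,2),np.float64(s['K']),np.array([float(s['k1']),0,0,0])).reshape(-1,2)
    return np.c_[p,np.ones(len(p))]@np.array(s['rotation']).T
def plane(s,uv,z):
    d=ray(s,uv); e=np.array(s['eye']); return e+d*((z-e[2])/d[:,2])[:,None]
E
python3 - <<'E'
from h import *
for n in ('scene','side','wrist'):
    s=snap(n,n+'0.png'); print(n,s['eye'],np.round(s['rotation'],3).tolist(),s['K'].tolist() if hasattr(s['K'],'tolist') else s['K'],s['k1'])
print(status.sense())
E
```

```text
scene [1054.02264339  864.92763025 1779.96656443] [-2.57, 0.005, 2.599] [[582.1307493577355, 0.0, 305.2191226909468], [0.0, 582.1307493577355, 241.9031381220196], [0.0, 0.0, 1.0]] -0.10364808043230193
side [ 203.84963515 1056.95650528  794.53343775] [-2.12, -0.012, -2.866] [[509.57529959769397, 0.0, 316.92714597043147], [0.0, 509.57529959769397, 232.66377062531177], [0.0, 0.0, 1.0]] 0.026079242446396266
wrist [599.19313437  84.83873607 383.51889411] [2.832, 0.003, -0.0] [[360.7293672963839, 0.0, 314.8525246279316], [0.0, 360.7293672963839, 242.65521325557913], [0.0, 0.0, 1.0]] -0.05612183681395669
{'clock': 0.15, 'q': array([-5.67074081e-02,  9.16828288e-02,  1.23162231e+00, -1.29536191e-05,
        1.81976188e+00, -5.66925979e-02]), 'qd': array([ 0.00042462, -0.00326241, -0.00259088,  0.00098413,  0.00093914,
        0.00066873]), 'joint_efforts': array([ 1.35033202e-03, -4.47044814e+01, -4.06907630e+01,  6.99103042e-02,
        2.74600578e-02, -1.16549641e-04]), 'eef_pos': array([ 6.00050727e+02, -1.12061778e-02,  4.03760894e+02]), 'orientation': array([-3.14011995e+00, -7.10016862e-05,  1.57077828e+00]), 'contact_force': array([0.0033955 , 0.23020839, 0.77167346]), 'ft_torque': array([-0.03005324,  0.03665879,  0.0328779 ]), 'finger_force': 0.0, 'finger_gap': 88.27620017051822}
```

View pics/scene0.png

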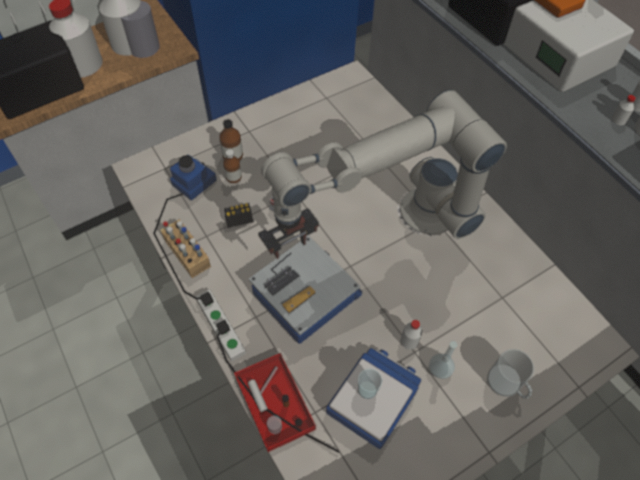

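View pics/side0.png

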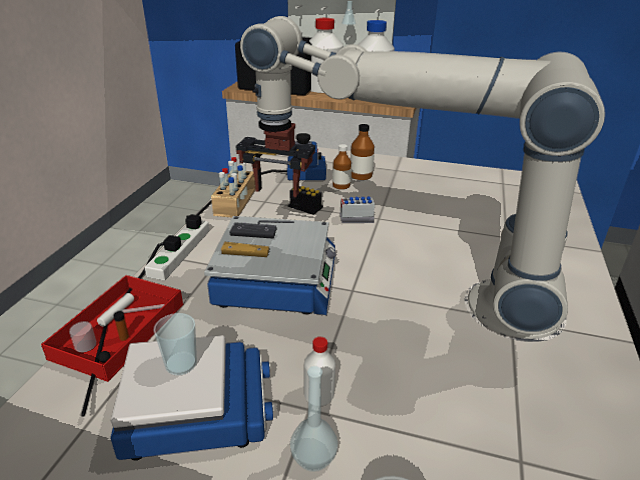

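View pics/wrist0.png

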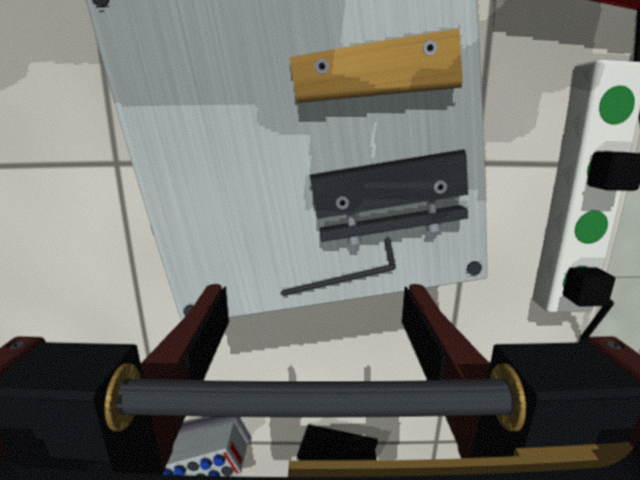

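The side view shows the block with blue caps near (357,208), beside the black block at (306,198). The shaker's panel faces the robot. In the wrist view the block's corner, with its red stripe, is at (205,450), the brass jaw at (375,65) and the dark jaw at (390,185).

```bash
sed -i "s/np.array(s\['rotation'\]).T/cv2.Rodrigues(np.float64(s['rotation']))[0].T/" h.py; python3 - <<'E'
from h import *
s=load('wrist0')
print('screws',plane(s,[(101,2),(189,310),(474,268)],115).round(1).tolist())
print('edge',plane(s,[(190,318),(487,278)],115).round(1).tolist())
print('jaw tops',plane(s,[(290,57),(460,29),(311,176),(466,151)],130).round(1).tolist())
print('block',plane(s,[(205,450),(235,440)],68).round(1).tolist())
s=load('side0'); print('block side',plane(s,[(357,203)],68).round(1))
E
```

```text
screws [[455.3, 168.2, 115.0], [493.7, -60.8, 115.0], [728.0, -22.5, 115.0]]
edge [[493.7, -68.4, 115.0], [740.2, -31.3, 115.0]]
jaw tops [[583.0, 128.8, 130.0], [691.4, 146.6, 130.0], [596.4, 52.5, 130.0], [703.6, 70.3, 130.0]]
block [[472.1, -269.4, 68.0], [508.5, -253.1, 68.0]]
block side [[-1541.8  1361.3    68. ]]
```

>>> {"name": "play_rows", "arguments": {"series": [{"fingers": 87.8,"xyz": [-0.1,-0.2,0.1],"twist": [0,0,0]},{"fingers": 87.8,"xyz": [-0.2,-0.5,0.2],"twist": [0,0,0]},{"fingers": 87.8,"xyz": [-0.2,-0.5,0.2],"twist": [0,0,0]},{"fingers": 87.8,"xyz": [-0.2,-0.5,0.2],"twist": [0,0,0]},{"fingers": 87.8,"xyz": [-0.2,-0.5,0.2],"twist": [0,0,0]}]}}

```text
clock: 0.78
eef_pos: [540.2, -149.8, 464.1]
orientation: [-3.141, -0.001, 1.571]
contact_force: [0.4, 1.0, -0.4]
finger_gap: 87.9
finger_force: 0.0
```

```bash
python3 - <<'E'
from h import *
snap('wrist','wrist1.png')
E
```

```text
(no output)
```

View pics/wrist1.png

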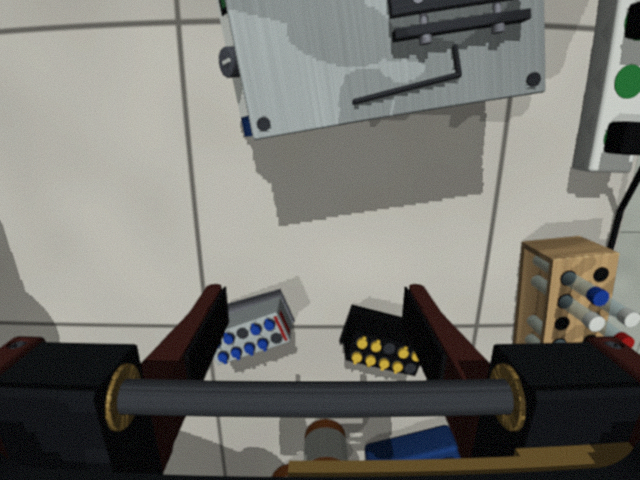

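The wrist view shows the block at (255,330), partly behind the left finger, with its stripe on the right near (283,325). The black block is at (383,340), so I'll move the camera over the aluminium block.

>>> {"name": "play_rows", "arguments": {"series": [{"fingers": 87.8,"xyz": [-0.1,-0.2,0],"twist": [0,0,0]},{"fingers": 87.8,"xyz": [-0.15,-0.4,-0.1],"twist": [0,0,0]},{"fingers": 87.8,"xyz": [-0.15,-0.6,-0.2],"twist": [0,0,0]},{"fingers": 87.8,"xyz": [-0.15,-0.6,-0.2],"twist": [0,0,0]},{"fingers": 87.8,"xyz": [-0.15,-0.6,-0.2],"twist": [0,0,0]},{"fingers": 87.8,"xyz": [-0.15,-0.6,-0.2],"twist": [0,0,0]}]}}

```text
clock: 1.58
eef_pos: [495.8, -328.3, 405.9]
orientation: [3.14, 0.0, 1.573]
contact_force: [-0.0, 0.1, -0.4]
finger_gap: 88.1
finger_force: 0.0
```

```bash
python3 - <<'E'
from h import *
s=snap('wrist','wrist2.png'); cv2.imwrite('pics/w2c.png',cv2.resize(s['color'][80:380,160:560,::-1],(800,600),interpolation=cv2.INTER_CUBIC))
E
```

```text
(no output)
```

View pics/w2c.png

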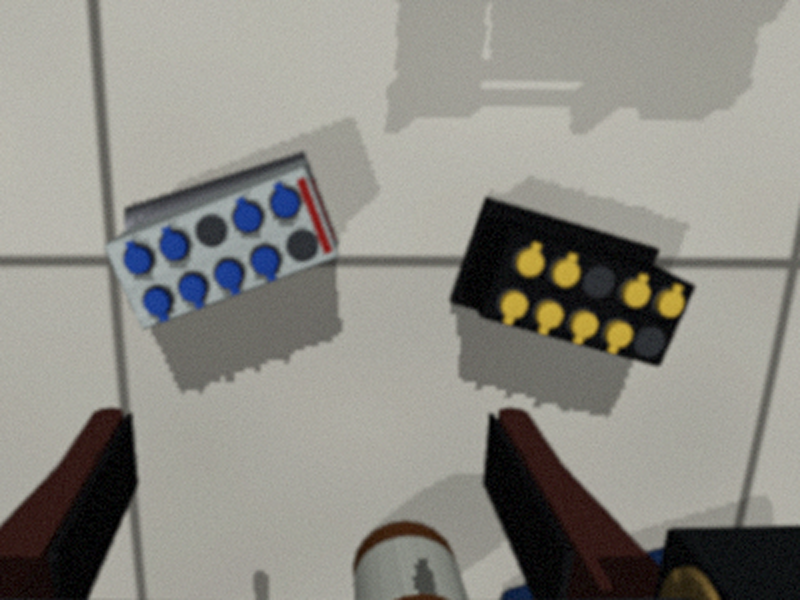

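The block's top face has its corners at crop (107,243), (303,166), (337,248) and (146,328), with the red stripe on the right at (315,215). The black block is 70 px or more to the right, and the small amber bottle's top is at (405,550).

```bash
python3 - <<'E'
from h import *
s=load('wrist2')
c=np.array([(107,243),(303,166),(337,248),(146,328)])/2+[160,80]
p=plane(s,c,62)[:,:2]; print(p.round(1).tolist(),p.mean(0).round(1))
for a,b in((0,1),(3,2),(0,3),(1,2)):
    d=p[b]-p[a]; print(np.linalg.norm(d).round(1),np.degrees(np.arctan2(d[1],d[0])).round(1))
q=plane(s,np.array([(449,302),(485,198),(693,288),(660,365)])/2+[160,80],64);print('black',q.round(0).tolist())
q=plane(s,np.array([(405,550)])/2+[160,80],150);print('bottle',q.round(0).tolist())
# shaker from wrist0
s=load('wrist0'); import itertools
# screws, deck edges
w=plane(s,[(101,2),(189,310),(474,268)],115)[:,:2]
mid=(w[0]+w[2])/2; print('deck centre',mid, np.linalg.norm(w[0]-w[1]),np.linalg.norm(w[2]-w[1]))
for b in (w[2]-w[1], w[0]-w[1]): print(np.degrees(np.arctan2(b[1],b[0])))
a=np.radians(9.3); R=np.array([[np.cos(a),-np.sin(a)],[np.sin(a),np.cos(a)]])
j=plane(s,[(290,57),(460,29),(462,86),(296,101),(311,176),(466,151),(467,188),(318,217)],130)[:,:2]
print('jaws local',((j-mid)@R).round(1).tolist())
e=plane(s,[(190,318),(487,278),(108,70),(165,260)],115)[:,:2]; print('edges local',((e-mid)@R).round(1).tolist())
E
```

```text
[[402.6, -307.8], [492.3, -273.6], [507.7, -310.4], [417.8, -348.7]] [ 455.1 -310.1]
96.0 20.9
97.7 23.1
43.5 -69.7
39.9 -67.3
black [[560.0, -335.0, 64.0], [573.0, -287.0, 64.0], [675.0, -328.0, 64.0], [665.0, -367.0, 64.0]]
bottle [[532.0, -410.0, 150.0]]
deck centre [591.65197075  72.88662541] 232.18577555655764 237.43622083877779
9.28351487424806
99.51361692714953
jaws local [[0.5, 56.5], [110.3, 56.6], [109.5, 22.1], [-0.3, 29.4], [1.4, -20.9], [110.0, -20.6], [109.7, -46.6], [1.6, -50.7]]
edges local [[-119.5, -123.6], [129.7, -126.8], [-126.8, 73.7], [-125.5, -69.6]]
```

```bash
python3 - <<'E'
from h import *
s=load('wrist2'); print('small base near edge',plane(s,np.array([(405,522),(358,555),(450,555)])/2+[160,80],0).round(0).tolist())
t=load('side0'); print('side: small base near, top; big base',plane(t,[(342,189)],0).round(0),plane(t,[(343,148)],150).round(0),plane(t,[(362,179)],0).round(0),plane(t,[(364,127)],190).round(0))
print('block side check',plane(t,[(342,200),(372,198)],62).round(0).tolist())
u=load('scene0'); print('scene small/big tops',plane(u,[(233,150),(228,125)],150).round(0).tolist())
E
```

```text
small base near edge [[554.0, -495.0, 0.0], [526.0, -519.0, 0.0], [584.0, -520.0, 0.0]]
side: small base near, top; big base [[-1927.  1387.     0.]] [[-1671.  1195.   150.]] [[-1747.  1295.     0.]] [[-1426.  1090.   190.]]
block side check [[-1716.0, 1398.0, 62.0], [-1444.0, 1312.0, 62.0]]
scene small/big tops [[12994.0, 2804.0, 150.0], [13819.0, 2389.0, 150.0]]
```

```bash
sed -i "s/cv2.Rodrigues(np.float64(s\['rotation'\]))\[0\].T/Rot.from_euler('xyz',s['rotation']).as_matrix().T/; 1a from scipy.spatial.transform import Rotation as Rot" h.py; python3 - <<'E'
from h import *
s=load('wrist2'); print('small base near edge',plane(s,np.array([(405,522)])/2+[160,80],0).round(0).tolist())
p=plane(s,np.array([(107,243),(303,166),(337,248),(146,328)])/2+[160,80],62); print(p.mean(0).round(1))
t=load('side0'); print('side: small base near, big base',plane(t,[(342,189)],0).round(0),plane(t,[(362,179)],0).round(0))
print('block side top',plane(t,[(341,202),(374,200),(373,210),(343,211)],62).round(0).tolist())
u=load('scene0')
print('scene jaws etc: brass ends', plane(u,[(283,306),(313,289)],130).round(0).tolist())
s=load('wrist0'); w=plane(s,[(101,2),(189,310),(474,268)],115)[:,:2]; print(w.round(1).tolist(),(w[0]+w[2])/2)
E
```

```text
small base near edge [[554.0, -495.0, 0.0]]
[ 455.  -310.2   62. ]
side: small base near, big base [[ 543. -501.    0.]] [[ 493. -600.    0.]]
block side top [[499.0, -292.0, 62.0], [405.0, -334.0, 62.0], [396.0, -271.0, 62.0], [480.0, -238.0, 62.0]]
scene jaws etc: brass ends [[697.0, 122.0, 130.0], [584.0, 120.0, 130.0]]
[[454.7, 168.6], [492.7, -60.7], [727.0, -22.6]] [590.87659381  73.00912918]
```

>>> {"name": "play_rows", "arguments": {"series": [{"fingers": 87.8,"xyz": [-0.03,0.02,-0.1],"twist": [0,0,-0.029]},{"fingers": 87.8,"xyz": [-0.07,0.04,-0.2],"twist": [0,0,-0.058]},{"fingers": 87.8,"xyz": [-0.133,0.066,-0.3],"twist": [0,0,-0.087]},{"fingers": 87.8,"xyz": [-0.133,0.066,-0.35],"twist": [0,0,-0.116]},{"fingers": 87.8,"xyz": [-0.133,0.066,-0.35],"twist": [0,0,-0.145]},{"fingers": 87.8,"xyz": [-0.133,0.066,-0.35],"twist": [0,0,-0.174]},{"fingers": 87.8,"xyz": [-0.133,0.066,-0.35],"twist": [0,0,-0.189]},{"fingers": 87.8,"xyz": [-0.133,0.066,-0.45],"twist": [0,0,-0.189]},{"fingers": 87.8,"xyz": [-0.133,0.066,-0.57],"twist": [0,0,-0.189]},{"fingers": 87.8,"xyz": [-0.133,0.066,-0.665],"twist": [0,0,-0.189]},{"fingers": 87.8,"xyz": [-0.133,0.066,-0.665],"twist": [0,0,-0.189]},{"fingers": 87.8,"xyz": [-0.133,0.066,-0.665],"twist": [0,0,-0.189]}], "force": 30}}

```text
clock: 3.12
eef_pos: [455.9, -309.9, 207.3]
orientation: [3.139, -0.002, 0.384]
contact_force: [0.1, -1.0, -0.3]
finger_gap: 87.8
finger_force: 0.0
```

>>> {"name": "play_rows", "arguments": {"series": [{"fingers": 38,"xyz": [0,0,0],"twist": [0,0,0]},{"fingers": 38,"xyz": [0,0,0],"twist": [0,0,0]},{"fingers": 38,"xyz": [0,0,0],"twist": [0,0,0]},{"fingers": 38,"xyz": [0,0,0],"twist": [0,0,0]},{"fingers": 38,"xyz": [0,0,0],"twist": [0,0,0]},{"fingers": 38,"xyz": [0,0,0],"twist": [0,0,0]},{"fingers": 38,"xyz": [0,0,0],"twist": [0,0,0]},{"fingers": 38,"xyz": [0,0,0],"twist": [0,0,0]}], "force": 30}}

```text
clock: 4.12
eef_pos: [455.2, -310.3, 205.2]
orientation: [3.141, -0.0, 0.383]
contact_force: [0.0, -2.5, -1.0]
finger_gap: 43.9
finger_force: 30.0
```

>>> {"name": "play_rows", "arguments": {"series": [{"fingers": 38,"xyz": [0,0,0.06],"twist": [0,0,0]},{"fingers": 38,"xyz": [0,0,0.18],"twist": [0,0,0]},{"fingers": 38,"xyz": [0.02,0.05,0.31],"twist": [0,0,0]},{"fingers": 38,"xyz": [0.04,0.14,0.43],"twist": [0,0,0]},{"fingers": 38,"xyz": [0.07,0.26,0.53],"twist": [0,0,-0.005]},{"fingers": 38,"xyz": [0.1,0.4,0.57],"twist": [0,0,-0.01]},{"fingers": 38,"xyz": [0.13,0.54,0.57],"twist": [0,0,-0.02]},{"fingers": 38,"xyz": [0.16,0.68,0.57],"twist": [0,0,-0.03]},{"fingers": 38,"xyz": [0.18,0.79,0.57],"twist": [0,0,-0.035]},{"fingers": 38,"xyz": [0.2,0.87,0.57],"twist": [0,0,-0.035]},{"fingers": 38,"xyz": [0.2,0.9,0.57],"twist": [0,0,-0.035]},{"fingers": 38,"xyz": [0.2,0.9,0.57],"twist": [0,0,-0.035]}]}}

```text
clock: 5.62
eef_pos: [514.9, -40.0, 376.1]
orientation: [3.142, 0.001, 0.164]
contact_force: [0.0, -0.2, -5.2]
finger_gap: 43.8
finger_force: 30.0
```

>>> {"name": "play_rows", "arguments": {"series": [{"fingers": 38,"xyz": [0.02,0.1,0],"twist": [0,0,0]},{"fingers": 38,"xyz": [0.04,0.22,0],"twist": [0,0,0]},{"fingers": 38,"xyz": [0.05,0.31,0],"twist": [0,0,0]},{"fingers": 38,"xyz": [0.055,0.345,0],"twist": [0,0,0]},{"fingers": 38,"xyz": [0.055,0.345,0],"twist": [0,0,0]},{"fingers": 38,"xyz": [0.055,0.345,0],"twist": [0,0,0]}]}}

```text
clock: 6.38
eef_pos: [531.6, 62.1, 376.1]
orientation: [3.141, 0.0, 0.162]
contact_force: [-0.3, -0.3, -4.5]
finger_gap: 43.7
finger_force: 30.0
```

```bash
python3 - <<'E'
from h import *
snap('wrist','wrist3.png')
E
```

```text
(no output)
```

View pics/wrist3.png

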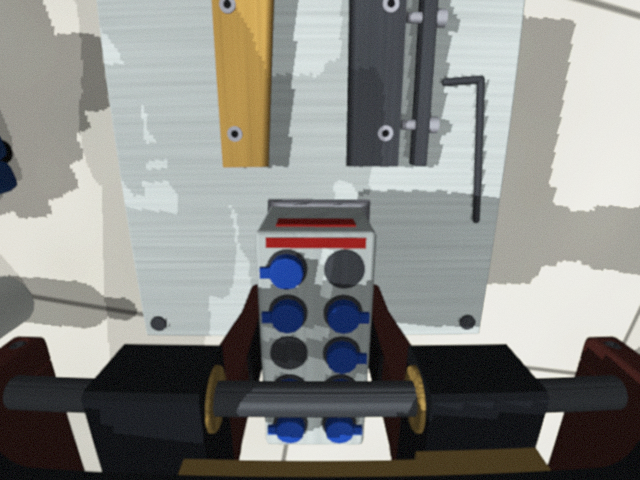

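The wrist view looks back along the way. The held block's nose is at (317,235), the brass jaw's inner edge runs (270,166) to (273,0), and the dark jaw's inner edge runs (347,166) to (350,0). I'll measure these edges.

```bash
cat > edges.py <<'E'
from h import *
def meas(f,yaw,tcp,rows=(20,158)):
    s=load(f); im=cv2.GaussianBlur(s['color'],(3,3),0).astype(float)
    c,n=np.cos(yaw),np.sin(yaw); R=np.array([[c,-n],[n,c]])
    def edge(ch,lo,hi,z):
        v=np.arange(*rows,6); u=[]
        for k in v:
            g=np.abs(np.diff(ch[k,lo:hi])); i=int(g.argmax()); w=g[max(i-2,0):i+3]; u.append(lo+max(i-2,0)+.5+(w*np.arange(len(w))).sum()/w.sum())
        p=(plane(s,np.c_[u,v],z)[:,:2]-tcp)@R
        for _ in range(3):
            k=np.polyfit(p[:,0],p[:,1],1); e=p[:,1]-np.polyval(k,p[:,0]); p=p[abs(e)<=max(1,2*e.std())]
        return k,e.std(),p[:,0].min(),p[:,0].max()
    sat=im.max(2)-im.min(2); gray=im.mean(2)
    return s,edge,sat,gray,R
E
python3 - <<'E'
from edges import *
st=status.sense(); yaw=st['orientation'][2]; tcp=st['eef_pos'][:2]; print(yaw,tcp)
s,edge,sat,gray,R=meas('wrist3',yaw,tcp)
for nm,ch,lo,hi in(('brass out',sat,200,245),('brass in',sat,255,290),('dark in',gray,335,365)):
    k,e,a,b=edge(ch,lo,hi,130); print(nm,'angle',np.degrees(np.arctan(k[0])).round(2),'y at x',[ (x,np.polyval(k,x).round(2)) for x in(60,115,170)],e.round(2),a.round(),b.round())
print('front ends',((plane(s,[(222,167),(270,167),(347,166),(400,166)],130)[:,:2]-tcp)@R).round(1).tolist())
print('nose z=62',((plane(s,[(258,235),(375,235)],365-163+20+10)[:,:2]-tcp)@R).round(1).tolist())
E
```

```text
0.16193634192792206 [531.60179594  62.18795405]
brass out angle 0.22 y at x [(60, np.float64(57.54)), (115, np.float64(57.76)), (170, np.float64(57.97))] 0.04 69.0 142.0
brass in angle -3.67 y at x [(60, np.float64(29.67)), (115, np.float64(26.15)), (170, np.float64(22.62))] 0.1 69.0 142.0
dark in angle 0.25 y at x [(60, np.float64(-18.62)), (115, np.float64(-18.38)), (170, np.float64(-18.14))] 0.04 69.0 142.0
front ends [[60.2, 58.0], [60.1, 28.2], [60.7, -19.4], [60.8, -52.3]]
nose z=62 [[46.6, 20.9], [46.6, -21.1]]
```

>>> {"name": "play_rows", "arguments": {"series": [{"fingers": 38,"xyz": [-0.003,0.0165,-0.06],"twist": [0,0,0.0006]},{"fingers": 38,"xyz": [-0.003,0.0165,-0.12],"twist": [0,0,0.0006]},{"fingers": 38,"xyz": [-0.003,0.0165,-0.16],"twist": [0,0,0.0006]},{"fingers": 38,"xyz": [-0.003,0.0165,-0.172],"twist": [0,0,0.0006]},{"fingers": 38,"xyz": [-0.003,0.0165,-0.172],"twist": [0,0,0.0006]},{"fingers": 38,"xyz": [-0.003,0.0165,-0.172],"twist": [0,0,0.0006]},{"fingers": 38,"xyz": [-0.003,0.0165,-0.172],"twist": [0,0,0.0006]}]}}

```text
clock: 7.3
eef_pos: [530.8, 68.3, 325.3]
orientation: [3.141, -0.001, 0.167]
contact_force: [-0.3, 1.0, -3.9]
finger_gap: 43.9
finger_force: 30.0
```

```bash
python3 - <<'E'
from edges import *
snap('wrist','wrist4.png'); snap('side','side4.png')
st=status.sense(); yaw=st['orientation'][2]; tcp=st['eef_pos'][:2]; print(yaw,tcp,st['eef_pos'][2],st['contact_force'],st['ft_torque'])
E
```

```text
0.1671047365791265 [530.77958435  68.24428149] 325.03368815615966 [-0.29356073  0.56056331 -5.46061375] [0.06543771 0.09289974 0.00145782]
```

View pics/wrist4.png

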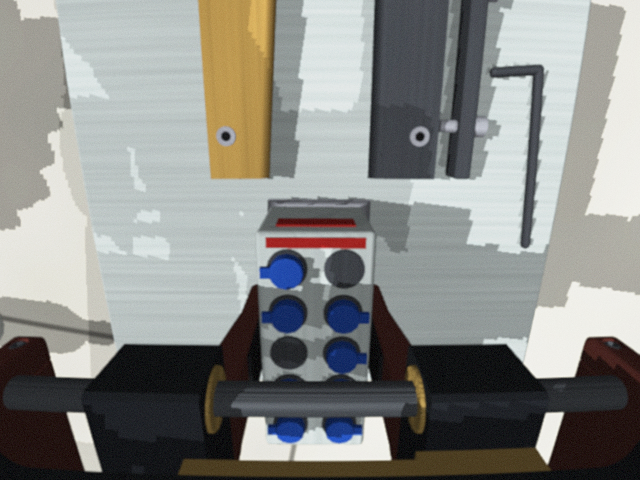

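The nose at (317,235) now sits just short of the jaw mouth. The brass inner edge is at (270,178) and the dark one at (369,178).

```bash
python3 - <<'E'
from edges import *
st=status.sense(); yaw=st['orientation'][2]; tcp=st['eef_pos'][:2]
s,edge,sat,gray,R=meas('wrist4',yaw,tcp,(10,172))
for nm,ch,lo,hi in(('brass out',sat,190,225),('brass in',sat,255,290),('dark in',gray,362,385)):
    k,e,a,b=edge(ch,lo,hi,130); print(nm,'angle',np.degrees(np.arctan(k[0])).round(2),'y at x',[ (x,np.polyval(k,x).round(2)) for x in(60,115,170)],e.round(2),a.round(),b.round())
print('front ends',((plane(s,[(210,178),(270,178),(369,178),(434,178),(447,178),(470,178)],130)[:,:2]-tcp)@R).round(1).tolist())
E
```

```text
brass out angle -0.09 y at x [(60, np.float64(51.16)), (115, np.float64(51.07)), (170, np.float64(50.99))] 0.03 66.0 134.0
brass in angle -4.0 y at x [(60, np.float64(23.13)), (115, np.float64(19.29)), (170, np.float64(15.44))] 0.07 66.0 133.0
dark in angle -0.05 y at x [(60, np.float64(-24.85)), (115, np.float64(-24.9)), (170, np.float64(-24.95))] 0.03 66.0 133.0
front ends [[60.6, 51.5], [60.5, 22.3], [60.5, -25.6], [60.6, -57.3], [60.7, -63.7], [60.7, -75.2]]
```

>>> {"name": "play_rows", "arguments": {"series": [{"fingers": 38,"xyz": [0,0,-0.005],"twist": [0,0,0]},{"fingers": 38,"xyz": [0,0,-0.01],"twist": [0,0,0]},{"fingers": 38,"xyz": [0,0,-0.01],"twist": [0,0,0]},{"fingers": 38,"xyz": [0,0,-0.01],"twist": [0,0,0]}]}}

```text
clock: 7.9
eef_pos: [530.7, 68.3, 321.5]
orientation: [-3.142, 0.0, 0.167]
contact_force: [0.8, -0.8, -6.3]
finger_gap: 43.9
finger_force: 30.0
```

>>> {"name": "play_rows", "arguments": {"series": [{"fingers": 38,"xyz": [0,0,-0.002],"twist": [0,0,0]},{"fingers": 38,"xyz": [0,0,-0.004],"twist": [0,0,0]},{"fingers": 38,"xyz": [0,0,-0.004],"twist": [0,0,0]},{"fingers": 38,"xyz": [0,0,-0.004],"twist": [0,0,0]}]}}

```text
clock: 8.4
eef_pos: [530.7, 68.2, 320.3]
orientation: [3.142, -0.0, 0.167]
contact_force: [0.2, 0.7, -5.2]
finger_gap: 43.8
finger_force: 30.0
```

>>> {"name": "play_rows", "arguments": {"series": [{"fingers": 38,"xyz": [0,0,-0.002],"twist": [0,0,0]},{"fingers": 38,"xyz": [0,0,-0.002],"twist": [0,0,0]},{"fingers": 38,"xyz": [0,0,-0.002],"twist": [0,0,0]}]}}

```text
clock: 8.78
eef_pos: [530.7, 68.2, 320.2]
orientation: [3.142, -0.001, 0.167]
contact_force: [-0.9, -0.4, -1.1]
finger_gap: 44.3
finger_force: 30.0
```

>>> {"name": "play_rows", "arguments": {"series": [{"fingers": 38,"xyz": [0,0,-0.002],"twist": [0,0,0]},{"fingers": 38,"xyz": [0,0,-0.002],"twist": [0,0,0]},{"fingers": 38,"xyz": [0,0,-0.002],"twist": [0,0,0]}]}}

```text
clock: 9.15
eef_pos: [530.7, 68.3, 320.2]
orientation: [3.141, -0.001, 0.167]
contact_force: [-2.7, -0.8, 5.2]
finger_gap: 44.1
finger_force: 30.0
```

>>> {"name": "play_rows", "arguments": {"series": [{"fingers": 38,"xyz": [0,0,0.0012],"twist": [0,0,0]},{"fingers": 38,"xyz": [0.0164,0.0028,0.0012],"twist": [0,0,0]},{"fingers": 38,"xyz": [0.0329,0.0055,0.0012],"twist": [0,0,0]},{"fingers": 38,"xyz": [0.0493,0.0083,0.0012],"twist": [0,0,0]},{"fingers": 38,"xyz": [0.0658,0.011,0.0012],"twist": [0,0,0]},{"fingers": 38,"xyz": [0.0658,0.011,0.0012],"twist": [0,0,0]}]}}

```text
clock: 9.9
eef_pos: [551.1, 71.6, 320.2]
orientation: [3.141, -0.002, 0.167]
contact_force: [0.7, 0.3, 4.9]
finger_gap: 43.8
finger_force: 30.0
```

>>> {"name": "play_rows", "arguments": {"series": [{"fingers": 38,"xyz": [0.0164,0.0028,0],"twist": [0,0,0]},{"fingers": 38,"xyz": [0.0329,0.0055,0],"twist": [0,0,0]},{"fingers": 38,"xyz": [0.0493,0.0083,0],"twist": [0,0,0]},{"fingers": 38,"xyz": [0.0658,0.011,0],"twist": [0,0,0]},{"fingers": 38,"xyz": [0.0658,0.011,0],"twist": [0,0,0]}]}}

```text
clock: 10.52
eef_pos: [570.9, 74.9, 320.2]
orientation: [3.141, -0.002, 0.167]
contact_force: [1.3, 0.9, 5.8]
finger_gap: 43.8
finger_force: 30.0
```

>>> {"name": "play_rows", "arguments": {"series": [{"fingers": 38,"xyz": [0.0005,-0.003,0.001],"twist": [0,0,0]},{"fingers": 38,"xyz": [0.001,-0.006,0.001],"twist": [0,0,0]},{"fingers": 38,"xyz": [0.001,-0.006,0.001],"twist": [0,0,0]}]}}

```text
clock: 10.9
eef_pos: [570.7, 73.2, 320.2]
orientation: [-3.141, -0.001, 0.167]
contact_force: [1.1, 2.0, 5.3]
finger_gap: 43.7
finger_force: 30.0
```

>>> {"name": "play_rows", "arguments": {"series": [{"fingers": 38,"xyz": [0.0005,-0.003,0],"twist": [0,0,0]},{"fingers": 38,"xyz": [0.0005,-0.003,0],"twist": [0,0,0]}]}}

```text
clock: 11.15
eef_pos: [570.8, 72.3, 320.2]
orientation: [-3.141, -0.001, 0.167]
contact_force: [-0.5, 2.2, 5.0]
finger_gap: 43.6
finger_force: 30.0
```

>>> {"name": "play_rows", "arguments": {"series": [{"fingers": 38,"xyz": [0.0003,-0.002,0],"twist": [0,0,0]},{"fingers": 38,"xyz": [0.0003,-0.002,0],"twist": [0,0,0]}]}}

```text
clock: 11.4
eef_pos: [570.9, 71.9, 320.2]
orientation: [-3.141, -0.001, 0.168]
contact_force: [0.0, 2.8, 5.8]
finger_gap: 43.6
finger_force: 30.0
```

>>> {"name": "play_rows", "arguments": {"series": [{"fingers": 38,"xyz": [0.0003,-0.002,0.0015],"twist": [0,0,0]},{"fingers": 38,"xyz": [0.0003,-0.002,0.0015],"twist": [0,0,0]}]}}

```text
clock: 11.65
eef_pos: [570.9, 71.7, 320.2]
orientation: [-3.14, -0.001, 0.168]
contact_force: [0.8, 6.0, 3.6]
finger_gap: 44.0
finger_force: 30.0
```

>>> {"name": "play_rows", "arguments": {"series": [{"fingers": 38,"xyz": [0.0003,-0.002,0],"twist": [0,0,0]},{"fingers": 38,"xyz": [0.0003,-0.002,0],"twist": [0,0,0]}]}}

```text
clock: 11.9
eef_pos: [570.9, 71.4, 320.3]
orientation: [-3.139, -0.001, 0.169]
contact_force: [-0.2, 6.6, 4.8]
finger_gap: 43.7
finger_force: 30.0
```

>>> {"name": "play_rows", "arguments": {"series": [{"fingers": 38,"xyz": [0.0003,-0.002,0],"twist": [0,0,0]},{"fingers": 38,"xyz": [0.0003,-0.002,0],"twist": [0,0,0]}]}}

```text
clock: 12.15
eef_pos: [571.0, 71.2, 320.2]
orientation: [-3.138, -0.001, 0.169]
contact_force: [0.5, 8.9, 4.4]
finger_gap: 44.3
finger_force: 30.0
```

>>> {"name": "play_rows", "arguments": {"series": [{"fingers": 38,"xyz": [-0.0012,0.0075,0.0015],"twist": [0,0,0]},{"fingers": 38,"xyz": [-0.0012,0.0075,0.0015],"twist": [0,0,0]},{"fingers": 38,"xyz": [0.0152,0.0103,0.0015],"twist": [0,0,0]},{"fingers": 38,"xyz": [0.0317,0.013,0.0015],"twist": [0,0,0]},{"fingers": 38,"xyz": [0.0481,0.0158,0.0015],"twist": [0,0,0]},{"fingers": 38,"xyz": [0.0646,0.0185,0.0015],"twist": [0,0,0]},{"fingers": 38,"xyz": [0.0646,0.0185,0.0015],"twist": [0,0,0]}]}}

```text
clock: 13.02
eef_pos: [591.0, 75.4, 320.2]
orientation: [-3.142, -0.001, 0.167]
contact_force: [1.6, 2.5, -1.6]
finger_gap: 43.9
finger_force: 30.0
```

>>> {"name": "play_rows", "arguments": {"series": [{"fingers": 38,"xyz": [0.01,0.0027,0],"twist": [0,0,0]},{"fingers": 38,"xyz": [0.02,0.0044,0],"twist": [0,0,0]},{"fingers": 38,"xyz": [0.03,0.006,0],"twist": [0,0,0]},{"fingers": 38,"xyz": [0.04,0.0077,0],"twist": [0,0,0]},{"fingers": 38,"xyz": [0.05,0.0094,0],"twist": [0,0,0]},{"fingers": 38,"xyz": [0.05,0.0094,0],"twist": [0,0,0]}]}}

```text
clock: 13.78
eef_pos: [605.6, 78.0, 320.3]
orientation: [3.141, 0.0, 0.167]
contact_force: [-0.2, -0.3, -4.5]
finger_gap: 43.7
finger_force: 30.0
```

>>> {"name": "play_rows", "arguments": {"series": [{"fingers": 38,"xyz": [0.0066,0.0011,0],"twist": [0,0,0]},{"fingers": 38,"xyz": [0.0132,0.0022,0],"twist": [0,0,0]},{"fingers": 38,"xyz": [0.0197,0.0033,0],"twist": [0,0,0]},{"fingers": 38,"xyz": [0.0197,0.0033,0],"twist": [0,0,0]}]}}

```text
clock: 14.28
eef_pos: [611.4, 79.1, 320.6]
orientation: [-3.142, 0.0, 0.167]
contact_force: [-0.0, -0.5, -5.1]
finger_gap: 43.7
finger_force: 30.0
```

>>> {"name": "play_rows", "arguments": {"series": [{"fingers": 38,"xyz": [0.005,0.0008,-0.0015],"twist": [0,0,0]},{"fingers": 38,"xyz": [0.01,0.0017,-0.0015],"twist": [0,0,0]},{"fingers": 38,"xyz": [0.015,0.0025,-0.0015],"twist": [0,0,0]},{"fingers": 38,"xyz": [0.02,0.0033,-0.0015],"twist": [0,0,0]},{"fingers": 38,"xyz": [0.02,0.0033,-0.0015],"twist": [0,0,0]}]}}

```text
clock: 14.9
eef_pos: [617.4, 80.1, 320.2]
orientation: [-3.142, -0.0, 0.167]
contact_force: [0.4, -0.2, -4.6]
finger_gap: 43.9
finger_force: 30.0
```

>>> {"name": "play_rows", "arguments": {"series": [{"fingers": 38,"xyz": [0.005,0.0008,0],"twist": [0,0,0]},{"fingers": 38,"xyz": [0.01,0.0017,0],"twist": [0,0,0]},{"fingers": 38,"xyz": [0.015,0.0025,0],"twist": [0,0,0]},{"fingers": 38,"xyz": [0.015,0.0025,0],"twist": [0,0,0]}]}}

```text
clock: 15.4
eef_pos: [621.9, 80.9, 320.3]
orientation: [3.142, -0.0, 0.167]
contact_force: [0.5, 0.2, -5.3]
finger_gap: 43.7
finger_force: 30.0
```

>>> {"name": "play_rows", "arguments": {"series": [{"fingers": 38,"xyz": [0.005,0.0008,-0.001],"twist": [0,0,0]},{"fingers": 38,"xyz": [0.01,0.0017,-0.001],"twist": [0,0,0]},{"fingers": 38,"xyz": [0.015,0.0025,-0.001],"twist": [0,0,0]},{"fingers": 38,"xyz": [0.015,0.0025,-0.001],"twist": [0,0,0]}]}}

```text
clock: 15.9
eef_pos: [626.5, 81.5, 320.2]
orientation: [3.141, -0.001, 0.167]
contact_force: [-0.1, -1.1, -2.7]
finger_gap: 44.0
finger_force: 30.0
```

>>> {"name": "play_rows", "arguments": {"series": [{"fingers": 38,"xyz": [0.005,0.0008,0],"twist": [0,0,0]},{"fingers": 38,"xyz": [0.01,0.0017,0],"twist": [0,0,0]},{"fingers": 38,"xyz": [0.01,0.0017,0],"twist": [0,0,0]}]}}

```text
clock: 16.27
eef_pos: [629.0, 81.8, 320.2]
orientation: [3.141, 0.001, 0.167]
contact_force: [-5.4, -3.0, -1.0]
finger_gap: 44.0
finger_force: 30.0
```

>>> {"name": "play_rows", "arguments": {"series": [{"fingers": 38,"xyz": [0.005,0.0008,0],"twist": [0,0,0]},{"fingers": 38,"xyz": [0.01,0.0017,0],"twist": [0,0,0]},{"fingers": 38,"xyz": [0.01,0.0017,0],"twist": [0,0,0]}]}}

```text
clock: 16.65
eef_pos: [630.9, 82.2, 320.2]
orientation: [3.141, 0.006, 0.167]
contact_force: [-12.6, -2.9, 2.6]
finger_gap: 43.7
finger_force: 30.0
```

>>> {"name": "play_rows", "arguments": {"series": [{"fingers": 38,"xyz": [0.002,0.0003,0],"twist": [0,0,0]},{"fingers": 38,"xyz": [0.002,0.0003,0],"twist": [0,0,0]},{"fingers": 38,"xyz": [0.002,0.0003,0],"twist": [0,0,0]},{"fingers": 38,"xyz": [0.002,0.0003,0],"twist": [0,0,0]}]}}

```text
clock: 17.15
eef_pos: [631.3, 82.2, 320.1]
orientation: [3.141, 0.007, 0.166]
contact_force: [-15.0, -4.2, 1.8]
finger_gap: 43.9
finger_force: 30.0
```

>>> {"name": "play_rows", "arguments": {"series": [{"fingers": 38,"xyz": [-0.003,-0.0005,0],"twist": [0,0,0]},{"fingers": 38,"xyz": [-0.006,-0.001,0],"twist": [0,0,0]},{"fingers": 38,"xyz": [-0.006,-0.001,0],"twist": [0,0,0]},{"fingers": 38,"xyz": [-0.006,-0.001,0],"twist": [0,0,0]}]}}

```text
clock: 17.65
eef_pos: [630.6, 82.1, 320.2]
orientation: [3.141, 0.002, 0.167]
contact_force: [-6.0, -3.1, 0.1]
finger_gap: 43.4
finger_force: 30.0
```

>>> {"name": "play_rows", "arguments": {"series": [{"fingers": 38,"xyz": [-0.003,-0.0003,0],"twist": [0,0,0]},{"fingers": 38,"xyz": [-0.003,-0.0003,0],"twist": [0,0,0]},{"fingers": 38,"xyz": [-0.003,-0.0003,0],"twist": [0,0,0]}]}}

```text
clock: 18.02
eef_pos: [630.2, 82.1, 320.2]
orientation: [3.141, -0.0, 0.167]
contact_force: [-2.8, -3.5, -0.5]
finger_gap: 43.8
finger_force: 30.0
```

>>> {"name": "play_rows", "arguments": {"series": [{"fingers": 65,"xyz": [0,0,0],"twist": [0,0,0]},{"fingers": 65,"xyz": [0,0,0],"twist": [0,0,0]},{"fingers": 65,"xyz": [0,0,0],"twist": [0,0,0]},{"fingers": 65,"xyz": [0,0,0],"twist": [0,0,0]},{"fingers": 65,"xyz": [0,0,0.05],"twist": [0,0,0]},{"fingers": 65,"xyz": [0,0,0.15],"twist": [0,0,0]},{"fingers": 65,"xyz": [0,0,0.28],"twist": [0,0,0]},{"fingers": 65,"xyz": [0,0,0.28],"twist": [0,0,0]},{"fingers": 65,"xyz": [0,0,0.28],"twist": [0,0,0]}]}}

```text
clock: 19.15
eef_pos: [630.2, 82.3, 404.0]
orientation: [3.142, -0.0, 0.167]
contact_force: [-0.2, 0.5, -1.2]
finger_gap: 65.0
finger_force: 0.0
```

```bash
python3 - <<'E'
from h import *
snap('wrist','wrist5.png');snap('side','side5.png')
E
```

```text
(no output)
```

View pics/wrist5.png

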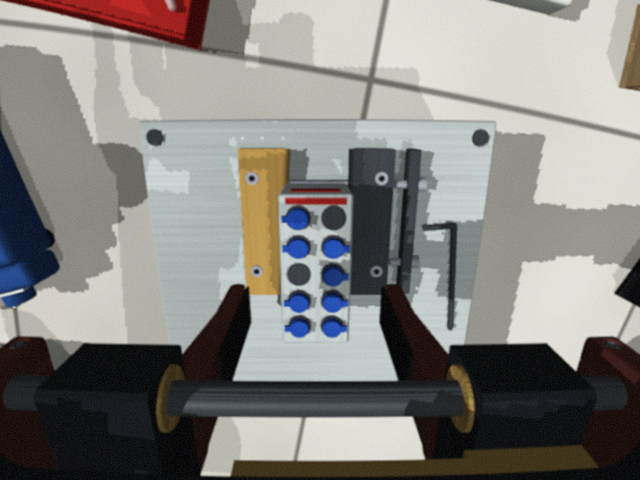

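The block sits between the jaws, with its stripe leading at (316,200), and the hex key at (450,270) is undisturbed. I'll check the fit with a push from behind using closed fingers.

>>> {"name": "play_rows", "arguments": {"series": [{"fingers": 0,"xyz": [-0.12,-0.02,0],"twist": [0,0,0]},{"fingers": 0,"xyz": [-0.25,-0.042,0],"twist": [0,0,0]},{"fingers": 0,"xyz": [-0.25,-0.042,0],"twist": [0,0,0]},{"fingers": 0,"xyz": [-0.25,-0.042,0],"twist": [0,0,0]},{"fingers": 0,"xyz": [-0.25,-0.042,-0.1],"twist": [0,0,0]},{"fingers": 0,"xyz": [-0.25,-0.042,-0.2],"twist": [0,0,0]},{"fingers": 0,"xyz": [-0.25,-0.042,-0.27],"twist": [0,0,0]},{"fingers": 0,"xyz": [-0.25,-0.042,-0.27],"twist": [0,0,0]},{"fingers": 0,"xyz": [-0.24,-0.0405,-0.27],"twist": [0,0,0]},{"fingers": 0,"xyz": [-0.23,-0.0388,-0.27],"twist": [0,0,0]},{"fingers": 0,"xyz": [-0.22,-0.0371,-0.27],"twist": [0,0,0]},{"fingers": 0,"xyz": [-0.22,-0.0371,-0.27],"twist": [0,0,0]}]}}

```text
clock: 20.75
eef_pos: [564.4, 71.2, 323.4]
orientation: [3.142, -0.001, 0.167]
contact_force: [0.5, -0.0, -0.7]
finger_gap: 0.6
finger_force: 0.0
```

>>> {"name": "play_rows", "arguments": {"series": [{"fingers": 0,"xyz": [0.005,0.0008,0],"twist": [0,0,0]},{"fingers": 0,"xyz": [0.01,0.0017,0],"twist": [0,0,0]},{"fingers": 0,"xyz": [0.01,0.0017,0],"twist": [0,0,0]}]}}

```text
clock: 21.12
eef_pos: [567.2, 71.7, 322.9]
orientation: [-3.142, 0.0, 0.167]
contact_force: [0.6, 1.0, 0.3]
finger_gap: 0.2
finger_force: 0.0
```

>>> {"name": "play_rows", "arguments": {"series": [{"fingers": 0,"xyz": [0.004,0.0007,0],"twist": [0,0,0]},{"fingers": 0,"xyz": [0.007,0.0012,0],"twist": [0,0,0]},{"fingers": 0,"xyz": [0.007,0.0012,0],"twist": [0,0,0]}]}}

```text
clock: 21.5
eef_pos: [568.3, 71.9, 322.9]
orientation: [-3.142, 0.005, 0.167]
contact_force: [-9.5, -1.7, 3.7]
finger_gap: 0.6
finger_force: 4.6
```

Contact is made at about 9.6 N, so I'll step gently to about 15 N.

>>> {"name": "play_rows", "arguments": {"series": [{"fingers": 0,"xyz": [0.0015,0.0003,0],"twist": [0,0,0]},{"fingers": 0,"xyz": [0.0015,0.0003,0],"twist": [0,0,0]},{"fingers": 0,"xyz": [0.0015,0.0003,0],"twist": [0,0,0]}]}}

```text
clock: 21.88
eef_pos: [568.5, 71.9, 323.0]
orientation: [-3.142, 0.006, 0.167]
contact_force: [-10.7, -1.7, 3.5]
finger_gap: 0.1
finger_force: 5.6
```

>>> {"name": "play_rows", "arguments": {"series": [{"fingers": 0,"xyz": [0.0015,0.0003,0],"twist": [0,0,0]},{"fingers": 0,"xyz": [0.0015,0.0003,0],"twist": [0,0,0]},{"fingers": 0,"xyz": [0.0015,0.0003,0],"twist": [0,0,0]}]}}

```text
clock: 22.25
eef_pos: [568.7, 71.9, 323.0]
orientation: [-3.142, 0.007, 0.167]
contact_force: [-13.5, -1.8, 5.4]
finger_gap: 0.7
finger_force: 6.7
```

>>> {"name": "play_rows", "arguments": {"series": [{"fingers": 0,"xyz": [0.0015,0.0003,0],"twist": [0,0,0]},{"fingers": 0,"xyz": [0.0015,0.0003,0],"twist": [0,0,0]},{"fingers": 0,"xyz": [0.0015,0.0003,0],"twist": [0,0,0]},{"fingers": 0,"xyz": [0.0015,0.0003,0],"twist": [0,0,0]}]}}

```text
clock: 22.75
eef_pos: [568.8, 72.0, 323.0]
orientation: [-3.142, 0.008, 0.167]
contact_force: [-15.5, -2.1, 5.6]
finger_gap: 0.6
finger_force: 7.8
```

>>> {"name": "play_rows", "arguments": {"series": [{"fingers": 0,"xyz": [-0.02,-0.0033,0],"twist": [0,0,0]},{"fingers": 0,"xyz": [-0.07,-0.012,0],"twist": [0,0,0]},{"fingers": 0,"xyz": [-0.07,-0.012,0.1],"twist": [0,0,0]},{"fingers": 0,"xyz": [-0.07,-0.012,0.22],"twist": [0,0,0]},{"fingers": 0,"xyz": [0.0,0,0.3],"twist": [0,0,0]},{"fingers": 0,"xyz": [0.1,0.02,0.3],"twist": [0,0,0]},{"fingers": 0,"xyz": [0.208,0.035,0.273],"twist": [0,0,0]},{"fingers": 0,"xyz": [0.208,0.035,0.273],"twist": [0,0,0]},{"fingers": 0,"xyz": [0.208,0.035,0.273],"twist": [0,0,0]}]}}

```text
clock: 23.88
eef_pos: [632.8, 82.8, 404.8]
orientation: [-3.142, 0.0, 0.167]
contact_force: [1.0, -0.1, 0.1]
finger_gap: 0.5
finger_force: 0.0
```

```bash
python3 - <<'E'
from h import *
s=snap('wrist','wrist6.png'); st=status.sense(); print(st['eef_pos'],st['contact_force'])
t=snap('side','side6.png')
cv2.imwrite('pics/cmp.png',np.vstack([cv2.resize(x['color'][150:330,180:420,::-1],(400,300)) for x in (load('side5'),t)]))
b=load('wrist5')
for x,f in((b,'5'),(s,'6')):
    im=x['color'].astype(int); m=((im[...,0]>120)&(im[...,1]<60)&(im[...,2]<60)); m[:150]=0; m[260:]=0; m[:,:260]=0; m[:,380:]=0
    v,u=np.nonzero(m); print(f,u.mean(),v.mean(),plane(x,[(u.mean(),v.mean())],177).round(2))
E
```

```text
[632.50938458  82.7744165  405.46000648] [-1.49088596  0.0199084   0.78511691]
5 316.54703832752614 200.90940766550523 [[672.34  89.07 177.  ]]
6 316.06584362139915 204.54320987654322 [[672.48  89.43 177.  ]]
```

View pics/cmp.png

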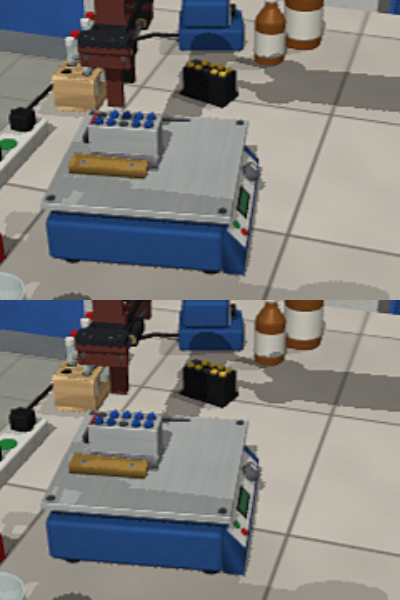

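The two side views, before (top) and after (bottom), show the block upright between the jaws at about (120,130) and (120,430). It moved under 0.4 mm with the 15.5 N push, and the other things stayed where they were.

```bash
python3 -c "
from plant import r
print(r.close_job())"
```

```text
the job is handed in; nothing more can be done
None
```

The block is wedged in the tapered way: I pushed it in with about 15.5 N, a second 15.5 N push from behind barely moved it, and I let go and handed the job in at about 24 s.

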